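Load the screw-cap samples into the print sample carrier

ROBOT

A 7-joint arm with a two-finger parallel gripper is mounted at the origin on a cart in front of the work surface, level with it; the furniture and walls round the work are solid. World frame = base frame: x ahead of the robot, y to its left, z up, the work surface at z = 0. Lengths are in mm, angles in rad, forces in N, time in s.
With the tool pointing down it reaches from about 425 to 875 mm from the base axis. Payload 4.7 kg.
Tool frame: the origin (TCP) lies between the finger pads; the fingertips stand env.tip_reach ahead of it and the grasp point (between the pads) lies 8 mm behind it (env.tip_reach is the distance from the TCP to the fingertips, in mm); x points along the fingers, z is the direction in which the jaws open and shut, and the axes are right-handed (so a half turn about x gives the same grasp; the last joint's range is limited). The gripper opens to 87 mm and grips with 3 to 60 N. Pads are 19 mm wide; open, the fingers measure 117 mm over their backs; the gripper's body (75 mm by 190 mm) begins 51 mm behind the grasp point.
Start: joints at [-1.185, 0.321, -0.07, 1.45, 0.023, 1.371, -0.057], TCP at [236.168, 605.598, 233.587] pointing down, gripper open.
Joint ranges: [-2.86, 2.86], [-0.3, 2.09], [-1.38, 1.24], [0.06, 2.45], [-1.56, 4.7], [0.09, 2.05], [-2.69, 2.69]. Speed limits (rad/s): [2.57, 2.57, 3.14, 3.14, 3.14, 3.14, 3.14].

INTERFACE

Orientations are given as [roll, pitch, yaw] about the fixed x, y, z axes, in that order (R = Rz(yaw) Ry(pitch) Rx(roll)).
In Python, from bench import env gives the robot as it stands.
- The arm moves only by the shell command python3 -m creep 'ROWS'. ROWS is JSON, a list of rows, each a list of 7 numbers: the closure in counts, from 0 (fully open) to 255 (shut), then the shift along the tool's x, y, z in m, then the turn, a rotation vector about the tool's x, y, z in degrees. A call has 1 to 8 rows; each row shifts and turns the commanded pose from where the row before left it, along the tool's axes as they then stand; what a row does not reach is not made up. A row lasts 1/10 s, in which the tool goes at most 50 mm and 8.59 degrees, less where a joint would pass 70% of its speed; a pose out of reach is approached as far as the arm can. A call is refused whole if a number of a shift passes 0.05 or a number of a turn 8.59, either way. A call with a gripper value outside its range is refused whole. The fingers move at their own pace and stop on an object; the grip force is fixed at half the most. Time passes only in rows, so rows that do not move let the fingers close. It gives the time, the measured TCP pose, the force and the opening at its end, in the units of the state.
- env.state(): the state, without advancing time (a new reading comes with each control period).
- env.get_image(name): name is "scene" or "top" or "wrist"; returns a dict with "color" (420x560x3 uint8, blue, green, red), "intrinsics" (3x3 intrinsics, pixels), "pose" (4x4, takes a point from camera to world coordinates); the wrist camera has in their place "tool_from_camera" (4x4, takes a point from camera to tool coordinates, whose origin is the TCP and whose axes are the tool frame's). Camera axes: x right, y up, looking along -z (the intrinsics and any distortion apply to the point x, -y, -z); pixel columns grow to the right and rows downward; lengths in mm; the calibration is good to about 2 mm. A picture is of the moment at which its call begins: read the wrist's pose just before it. There is no depth.
- env.sign_off(): hands the job in, once; it reports no verdict.
The state is a dict: "clock": time; "q": joint angles; "dq": joint speeds; "joint_torque": joint torques, N m; "tcp_pos": TCP position; "tcp_rot": TCP orientation; "force": force on the tool from outside, world axes, zero at the start; "torque": the same for the moment, N m; "width": opening from 0.0 (shut) to 1.0 (fully open).
Only numpy, scipy, OpenCV 4.12 (cv2) and the standard library are available. Lean on these libraries where they do the work, as an engineer would, in place of code of your own. Each camera call takes 0.05 s, during which the arm holds its last target. There are 200 camera calls.

TASK

Gather the three closed screw caps from the bench into the metal sample carrier, each one lying flat and top up in the round recess made for its size: the smallest cap in the smallest recess, the middle one in the middle recess, the largest in the largest. The two ring-shaped spacer collars with a hole through them are not samples: leave them where they lie.

Things in the scene. Friction and masses are not known exactly. Their poses are not given: they have to be found in the camera images.
- cap_small: small screw cap, grey plastic with a ribbed rim and a closed flat top, 29 mm across and 15 mm high, lying top up on the bench. Origin: centre of its underside, z up through its top.
- cap_medium: medium-sized screw cap, black plastic with a ribbed rim and a closed flat top, 39 mm across and 16 mm high, lying top up on the bench. Origin: centre of its underside, z up through its top.
- cap_large: large screw cap, white plastic with a ribbed rim and a closed flat top, 49 mm across and 19 mm high, lying top up on the bench. Origin: centre of its underside, z up through its top.
- collar_medium: plain spacer collar, a black ring 39 mm across and 16 mm high with a 18 mm hole right through it: a look-alike, not a sample, stays where it is. Origin: centre of its underside, z up. It lies beyond the right end of the row of caps, near the mouse (37 mm high).
- collar_large: plain spacer collar, a white ring 49 mm across and 19 mm high with a 24 mm hole right through it: a look-alike, not a sample, stays where it is. Origin: centre of its underside, z up.
- nest_small: grey square nest tile, 72 x 72 x 7 mm, fixed in the carrier, with one round recess 41 mm across and 3 mm deep with a black floor, made for the small cap (29 mm). Origin: centre of the tile's underside; the recess is centred on it, its floor 4 mm and the tile's top face 7 mm above the origin. z up, x across the carrier, y along the carrier. The tile's underside is 3 mm above the bench.
- nest_medium: grey square nest tile, 72 x 72 x 7 mm, fixed in the carrier, with one round recess 51 mm across and 3 mm deep with a black floor, made for the medium-sized cap (39 mm). Origin: centre of the tile's underside; the recess is centred on it, its floor 4 mm and the tile's top face 7 mm above the origin. z up, x across the carrier, y along the carrier. The tile's underside is 3 mm above the bench.
- nest_large: grey square nest tile, 72 x 72 x 7 mm, fixed in the carrier, with one round recess 61 mm across and 3 mm deep with a black floor, made for the large cap (49 mm). Origin: centre of the tile's underside; the recess is centred on it, its floor 4 mm and the tile's top face 7 mm above the origin. z up, x across the carrier, y along the carrier. The tile's underside is 3 mm above the bench.
- carrier: sample carrier fixed to the bench behind the rail of the print rig: a shallow bare-aluminium channel, 228 mm long (its y) by 82 mm wide (its x), rim 10 mm high, holding the three nest tiles in a row, 73 mm from centre to centre, in any order. Origin: centre of its underside, on the bench. An upright sheet-metal plate 0.5 m high stands behind it, at x = 0.71 m.
- print_rig: print rig, stays put; origin on the bench under its rail. Keep clear of the rail (x 0.49 to 0.53, y -0.26 to 0.25 m, 112 mm high) and of the upright print head at x 0.40, y 0.04 (0.25 m high), from whose top a thick hose arches up to 0.55 m, to the left and back. The caps and the white collar lie in any order in a row in front of the rail, right of the head, 84 mm apart.

How it is judged:
By the outcome, as a careful person would: the job done as asked, in the order asked, and still so for the second after the job is handed in, with the robot touching nothing.
It also fails if it takes over 96 s, if anything falls off the work surface, if the arm or the gripper's body presses on something with over 40 N, if the wrist force passes 120 N, or if a joint passes its speed limit or range.

## Working session

There is one attempt and no reset: what is moved stays moved. The work goes in short steps, Python scripts to look and compute and a shell command to move; the robot and the scene stay as the last step left them, time stands still between calls to the robot, and variables do not carry over. Pictures are saved under pics/ and viewed, about 12 in all and at most 16, crops included, and the job is handed in when it is done.

```bash
mkdir -p pics; ls
cat > h.py <<'E'
import cv2,numpy as np
from bench import env
from scipy.spatial.transform import Rotation as R
def tool():
    s=env.state();T=np.eye(4);T[:3,:3]=R.from_euler('xyz',s['tcp_rot']).as_matrix();T[:3,3]=s['tcp_pos'];return T
def shot(name,f):
    T=tool();d=env.get_image(name);cv2.imwrite('pics/'+f+'.png',d['color'])
    P=d['pose'] if 'pose' in d else T@np.array(d['tool_from_camera'])
    np.savez('pics/'+f,K=d['intrinsics'],P=P,c=d['color']);return d
def ray(f,u,v):
    z=np.load('pics/'+f+'.npz');K,P=z['K'],z['P']
    c=np.linalg.inv(K)@[u,v,1];return P[:3,3],P[:3,:3]@[c[0],-c[1],-c[2]]
def onz(f,u,v,h):
    o,d=ray(f,u,v);return o+d*(h-o[2])/d[2]
def two(a,b):
    (o1,d1),(o2,d2)=ray(*a),ray(*b);A=np.c_[d1,-d2];t=np.linalg.lstsq(A,o2-o1,rcond=None)[0]
    p,q=o1+d1*t[0],o2+d2*t[1];return (p+q)/2,np.linalg.norm(p-q)
E
python3 - <<'E'
from h import *
s=env.state();print(s,env.tip_reach);print(tool().round(3))
for n in('scene','top','wrist'):
    d=shot(n,n+'0');print(n,[k for k in d]);print(np.load('pics/%s0.npz'%n)['P'].round(2),np.array(d['intrinsics']))
    if 'tool_from_camera' in d: print(d['tool_from_camera'])
a=[cv2.imread('pics/%s0.png'%n) for n in('scene','top')]
E
```

```text
pics
{'clock': 0.0, 'q': array([-1.18491023,  0.32182614, -0.07009225,  1.45169235,  0.02261711,
        1.37080165, -0.05688409]), 'dq': array([-7.79576857e-04,  3.13468780e-05, -1.81537691e-05, -1.67297322e-03,
       -7.35806151e-04,  5.43079887e-04, -1.07430771e-03]), 'joint_torque': array([ 3.61251623e-04, -4.91281879e+01, -4.03968450e-01, -3.12522125e+01,
       -6.41973736e-02,  4.37920564e-02,  1.61889789e-04]), 'tcp_pos': array([235.98192225, 605.0673991 , 232.45081701]), 'tcp_rot': array([-3.0828225 ,  1.56885606, -1.88375484]), 'force': array([-0.20821237, -0.50000671,  0.31491379]), 'torque': array([0.02135284, 0.02900565, 0.06598335]), 'width': 0.9999089269172713} 11.0
[[-1.00000e-03 -9.32000e-01  3.63000e-01  2.35982e+02]
 [-2.00000e-03  3.63000e-01  9.32000e-01  6.05067e+02]
 [-1.00000e+00 -0.00000e+00 -2.00000e-03  2.32451e+02]
 [ 0.00000e+00  0.00000e+00  0.00000e+00  1.00000e+00]]
scene ['color', 'intrinsics', 'pose']
[[-4.6000e-01  7.9000e-01 -4.1000e-01  9.6130e+01]
 [-8.9000e-01 -4.0000e-01  2.2000e-01  3.2400e+00]
 [ 1.0000e-02  4.6000e-01  8.9000e-01  8.8995e+0
[... 500 characters left out ...]
79304]
 [  0.           0.           1.        ]]
wrist ['color', 'intrinsics', 'tool_from_camera']
[[ 3.6000e-01 -9.0000e-01 -2.3000e-01  1.7369e+02]
 [ 9.3000e-01  3.5000e-01  9.0000e-02  6.3048e+02]
 [-0.0000e+00 -2.5000e-01  9.7000e-01  3.8292e+02]
 [ 0.0000e+00  0.0000e+00  0.0000e+00  1.0000e+00]] [[341.42135047   0.         279.8361538 ]
 [  0.         341.42135047 210.16910738]
 [  0.           0.           1.        ]]
[[-3.44907894e-04  2.50202211e-01 -9.68193542e-01 -1.50347552e+02]
 [-3.58598241e-04  9.68193506e-01  2.50202330e-01  6.72338497e+01]
 [ 9.99999876e-01  4.33489260e-04 -2.44215510e-04  7.17618090e-01]
 [ 0.00000000e+00  0.00000000e+00  0.00000000e+00  1.00000000e+00]]
```

View pics/scene0.png

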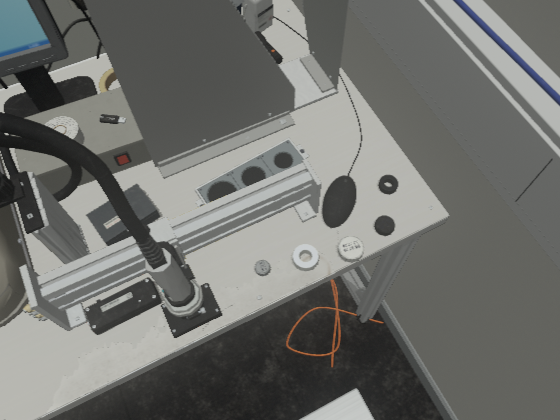

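View pics/top0.png

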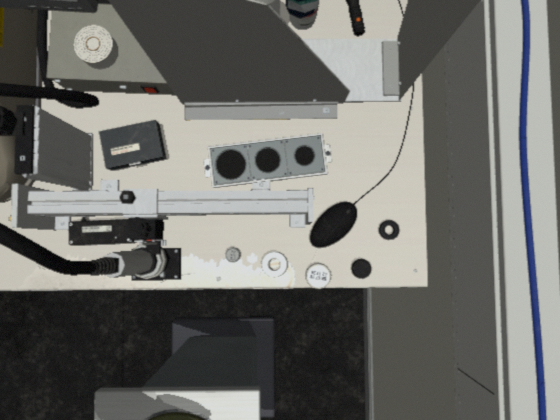

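Top view, left to right: grey cap (233,255), white collar (274,264), white cap (318,275), black cap (361,268), black collar (389,230). Recesses: large (231,164), medium (267,160), small (305,155). Next I locate the objects and the hose.

Run:
```python
from h import *
def proj(f,p):
    z=np.load('pics/'+f+'.npz');q=z['P'][:3,:3].T@(p-z['P'][:3,3]);q=z['K']@[q[0],-q[1],-q[2]];return (q[:2]/q[2])
for n,s,t in [('small',(263,267.5),(233,255)),('collarW',(306,256),(274,264)),('large',(350,248),(318,275)),('med',(385,225),(361,268)),('collarB',(388,184),(389,230)),
  ('nL',(222,190),(231,164)),('nM',(254,175),(267,160)),('nS',(284,159),(305,155))]:
    p,e=two(('scene0',)+s,('top0',)+t);print(n,p.round(1),e.round(1),onz('top0',*t,17 if n[0]!='n' else 7).round(1))
for s in [(150,245),(130,210),(105,175),(80,150),(50,132),(20,122),(2,117)]:
    print(s,[(z,*proj('top0',onz('scene0',*s,z)).round(),*onz('scene0',*s,z)[:2].round()) for z in (250,300,350,400,450,500,550)])
```

```text
small [ 408.8 -110.7   10.9] 0.2 [ 409.  -111.2   17. ]
collarW [ 390.9 -190.6   17.4] 1.3 [ 391.3 -190.    17. ]
large [ 369.4 -274.7   10.7] 0.4 [ 369.7 -274.4   17. ]
med [ 381.6 -359.4    8.6] 1.9 [ 382.6 -357.1   17. ]
collarB [ 455.4 -413.7   11.2] 0.2 [ 455.2 -412.5   17. ]
nL [ 584.3 -107.7   27.5] 1.7 [ 587.3 -106.3    7. ]
nM [ 591.9 -178.4   20.7] 1.9 [ 594.8 -177.3    7. ]
nS [ 603.  -252.3   12.9] 0.8 [ 604.3 -252.3    7. ]
(150, 245) [(250, np.float64(109.0), np.float64(250.0), np.float64(424.0), np.float64(45.0)), (300, np.float64(98.0), np.float64(270.0), np.float64(398.0), np.float64(41.0)), (350, np.float64(84.0), np.float64(294.0), np.float64(373.0), np.float64(38.0)), (400, np.float64(68.0), np.float64(322.0), np.float64(347.0), np.float64(35.0)), (450, np.float64(49.0), np.float64(356.0), np.float64(321.0), np.float64(32.0)), (500, np.float64(25.0), np.float64(399.0), np.float64(296.0), np.float64(28.0)), (550, np.float64(-6.0), np.float64(453.0), np.float64(270.0), np.float64(25.0))]
(130, 210) [(250, np.float64(105.0), np.float64(206.0), np.float64(488.0), np.f
[... 2706 characters left out ...]
float64(472.0), np.float64(95.0)), (550, np.float64(-72.0), np.float64(257.0), np.float64(424.0), np.float64(84.0))]
(2, 117) [(250, np.float64(23.0), np.float64(39.0), np.float64(736.0), np.float64(177.0)), (300, np.float64(12.0), np.float64(59.0), np.float64(686.0), np.float64(164.0)), (350, np.float64(-1.0), np.float64(82.0), np.float64(636.0), np.float64(150.0)), (400, np.float64(-16.0), np.float64(111.0), np.float64(586.0), np.float64(137.0)), (450, np.float64(-34.0), np.float64(145.0), np.float64(536.0), np.float64(123.0)), (500, np.float64(-57.0), np.float64(188.0), np.float64(486.0), np.float64(109.0)), (550, np.float64(-87.0), np.float64(242.0), np.float64(436.0), np.float64(96.0))]
```

View pics/wrist0.png

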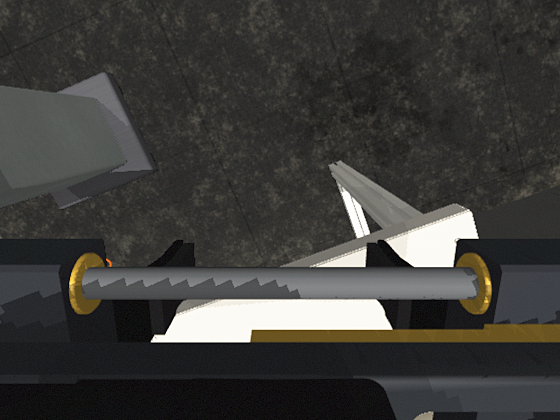

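Wrist view: the fingers fill everything below about row 240, so only the tool's +y side is visible. The hose rises nearly upright from the head at x about 0.40–0.44 before bending back-left. I'll raise and retract first, and log joints and pose as I go so I can work out the reach.

```bash
cat > st.py <<'E'
from h import *
s=env.state();T=tool();p=s['tcp_pos']
print('t',round(s['clock'],2),'q',s['q'].round(4).tolist(),'p',p.round(2).tolist(),'r',round(np.hypot(*p[:2]),2),'az',round(np.degrees(np.arctan2(p[1],p[0])),2),'z-az',round(np.degrees(np.arctan2(T[1,2],T[0,2])),1),'x',T[:3,0].round(3).tolist(),'F',s['force'].round(1).tolist(),'w',round(87*s['width'],1))
E
python3 -m creep '[[0,-0.035,0,-0.035,0,0,0],[0,-0.035,0,-0.035,0,0,0],[0,-0.035,0,-0.035,0,0,0]]'; python3 st.py
python3 -m creep '[[0,-0.05,0,0,0,0,0],[0,-0.05,0,0,0,0,0],[0,-0.05,0,0,0,0,0],[0,-0.05,0,0,0,0,0],[0,0,0,0,0,0,0],[0,0,0,0,0,0,0]]'; python3 st.py
python3 -m creep '[[0,0,0,-0.05,0,0,0],[0,0,0,-0.05,0,0,0],[0,0,0,-0.05,0,0,0],[0,0,0,-0.05,0,0,0],[0,0,0,0,0,0,0],[0,0,0,0,0,0,0]]'; python3 st.py
```

```text
clock: 0.45
tcp_pos: [197.5, 506.4, 338.7]
tcp_rot: [-3.12, 1.569, -1.921]
force: [-0.3, 0.9, 1.0]
width: 0.996
t 0.45 q [-1.1751, 0.0686, -0.0771, 1.5409, 0.0052, 1.5343, -0.0532] p [197.49, 506.37, 338.72] r 543.52 az 68.69 z-az 68.7 x [-0.001, -0.002, -1.0] F [-0.3, 0.9, 1.0] w 86.7
clock: 1.05
tcp_pos: [198.1, 508.2, 539.6]
tcp_rot: [0.046, 1.568, 1.245]
force: [0.1, 1.1, -1.3]
width: 1.0
t 1.05 q [-1.1905, 0.1417, -0.0697, 1.061, 0.0106, 1.9366, -0.0566] p [198.08, 508.16, 539.59] r 545.4 az 68.7 z-az 68.7 x [0.001, 0.002, -1.0] F [0.1, 1.1, -1.3] w 87.0
clock: 1.65
tcp_pos: [125.1, 320.5, 537.9]
tcp_rot: [-0.509, 1.57, 0.69]
force: [0.1, 0.2, -0.2]
width: 0.998
t 1.65 q [-1.1671, -0.2808, -0.0736, 1.458, -0.0217, 1.963, -0.0474] p [125.09, 320.53, 537.9] r 344.07 az 68.68 z-az 68.7 x [0.001, 0.0, -1.0] F [0.1, 0.2, -0.2] w 86.8
```

```bash
python3 -m creep '[[0,0,0,0,-7.1,0,0],[0,0,0,0,-7.1,0,0],[0,0,0,0,-7.1,0,0],[0,0,0,0,0,0,0]]' | head -2; python3 st.py
python3 -m creep '[[0,0,-0.043,-0.02,0,0,0],[0,0,-0.040,-0.026,0,0,0],[0,0,-0.036,-0.032,0,0,0],[0,0,-0.031,-0.036,0,0,0],[0,0,-0.026,-0.040,0,0,0],[0,0,0,0,0,0,0]]' | head -2; python3 st.py
```

```text
clock: 2.05
tcp_pos: [125.7, 322.6, 536.7]
t 2.05 q [-1.2317, -0.2757, -0.0301, 1.4572, -0.009, 1.9638, 0.3074] p [125.73, 322.64, 536.73] r 346.27 az 68.71 z-az 90.0 x [-0.001, -0.004, -1.0] F [0.1, 0.3, -1.1] w 86.7
clock: 2.65
tcp_pos: [305.9, 161.0, 537.8]
t 2.65 q [-0.7921, -0.2927, 0.1532, 1.4624, 0.0493, 1.9698, 0.9241] p [305.87, 161.0, 537.82] r 345.66 az 27.76 z-az 88.8 x [-0.001, -0.002, -1.0] F [0.5, -0.0, 0.6] w 87.0
```

```bash
python3 -m creep '[[0,0,-0.016,-0.040,0,0,0],[0,0,-0.013,-0.046,0,0,0],[0,0,-0.006,-0.047,0,0,0],[0,0,0,-0.048,0,0,0],[0,0,0.004,-0.048,0,0,0],[0,0,0.010,-0.046,0,0,0],[0,0,0,0,0,0,0]]' | head -2; python3 st.py
```

```text
clock: 3.35
tcp_pos: [326.9, -65.9, 538.3]
t 3.35 q [0.273, -0.2983, -0.1013, 1.469, -0.0312, 1.9724, 1.7127] p [326.91, -65.93, 538.33] r 333.5 az -11.4 z-az 88.7 x [-0.003, -0.0, -1.0] F [0.8, 0.5, -0.6] w 87.1
```

```bash
python3 -m creep '[[0,0,0.003,-0.04,0,0,0],[0,0.034,-0.016,-0.0200,0,0,0],[0,0.040,-0.016,-0.0200,0,0,0],[0,0.040,-0.016,-0.0200,0,0,0],[0,0.040,-0.016,-0.0200,0,0,0],[0,0.040,-0.016,-0.0200,0,0,0],[0,0.040,-0.016,-0.0200,0,0,0],[0,0,0,0,0,0,0]]' | head -2; python3 st.py; python3 -c "
from h import *
shot('wrist','w1')"
```

```text
clock: 4.15
tcp_pos: [419.1, -218.0, 297.5]
t 4.15 q [0.3277, -0.0741, 0.0895, 1.7634, 0.0078, 1.4657, 1.9831] p [419.09, -217.95, 297.48] r 472.38 az -27.48 z-az 89.8 x [-0.013, 0.005, -1.0] F [-1.3, 0.2, 0.1] w 86.9
```

View pics/w1.png

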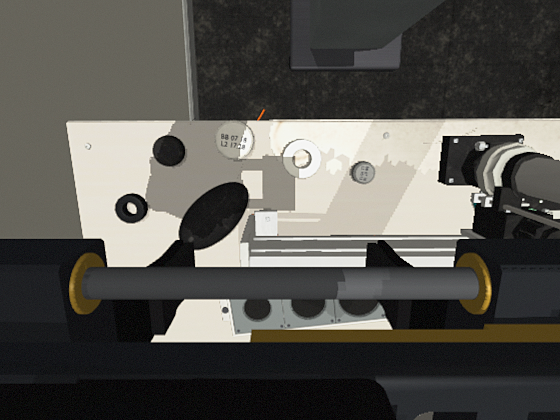

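Wrist view w1: black cap (169,150), white cap (235,140), white collar (301,157), grey cap (362,172). Triangulating these against the top view.

Run:
```python
from h import *
for n,s,t in [('small',(362.5,172),(233,255)),('collarW',(301,157),(274,264)),('large',(235,140),(318,275)),('med',(169,150),(361,268)),('collarB',(131,208),(389,230))]:
    p,e=two(('w1',)+s,('top0',)+t);print(n,p.round(1),e.round(1),onz('w1',*s,15).round(1))
```

```text
small [ 409.5 -112.    21.3] 1.0 [ 410.6 -110.8   15. ]
collarW [ 391.2 -189.8   17.6] 0.5 [ 391.3 -189.4   15. ]
large [ 369.7 -273.7    9.7] 2.7 [ 370.  -271.8   15. ]
med [ 382.2 -359.2    2.6] 1.3 [ 381.9 -354.8   15. ]
collarB [ 456.2 -412.7   11.7] 2.6 [ 456.2 -410.3   15. ]
```

```bash
python3 -m creep '[[108,0.037,-0.004,0.0214,0,0,0],[108,0.037,-0.004,0.0214,0,0,0],[108,0.037,-0.004,0.0214,0,0,0],[108,0.037,-0.004,0.0214,0,0,0],[108,0.037,-0.004,0.0214,0,0,0],[108,0,0,0,0,0,0],[108,0,0,0,0,0,0]]' | head -2; python3 st.py; python3 -c "
from h import *
shot('wrist','w2')"
```

```text
clock: 4.9
tcp_pos: [441.0, -110.3, 121.3]
t 4.9 q [0.2257, 0.0002, -0.0391, 2.0536, 0.0001, 1.0879, 1.7589] p [441.04, -110.3, 121.3] r 454.63 az -14.04 z-az 90.1 x [-0.0, -0.0, -1.0] F [0.2, 0.6, 0.5] w 51.0
```

View pics/w2.png

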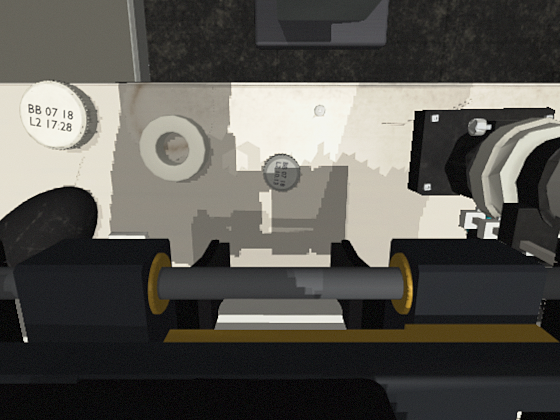

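Wrist view w2: grey cap centred near (281,172), top face about (281,170). The head's ring edge lies at y≈10, z≈60, which leaves about 25 mm to the gripper body.

Run:
```python
from h import *
g=cv2.cvtColor(cv2.imread('pics/w2.png'),6)[130:215,235:330]
c=cv2.HoughCircles(cv2.GaussianBlur(g,(3,3),0),cv2.HOUGH_GRADIENT,1,10,param1=120,param2=12,minRadius=14,maxRadius=24)
print(c[0][:4]+[235,130,0])
g=cv2.cvtColor(cv2.imread('pics/w2.png'),6)[70:240,0:300]
c=cv2.HoughCircles(g,cv2.HOUGH_GRADIENT,1,50,param1=120,param2=20,minRadius=28,maxRadius=42)
print(c[0][:4]+[0,70,0])
for u in [(281,170),(281,171.5)]: print(onz('w2',*u,15).round(1), two(('w1',362.5,171),('w2',)+u))
```

```text
[[279.5        173.5         20.79999924]]
[[174.5        147.5         32.90000153]
 [ 55.5        112.5         35.79999924]]
[ 409.1 -109.1   15. ] (array([ 410.23520164, -109.01805275,    7.38210348]), np.float64(0.20251581533808335))
[ 410.2 -109.    15. ] (array([ 410.77600339, -109.04692853,    7.69950153]), np.float64(0.9523812634008858))
```

```bash
python3 -m creep '[[108,0,0.031,0,0,0,0],[108,0.035,0,0,0,0,0],[108,0.035,0,0,0,0,0],[108,0.027,0,0,0,0,0],[108,0,0,0,0,0,0],[108,0,0,0,0,0,0]]'; python3 st.py
```

```text
clock: 5.55
tcp_pos: [410.7, -112.1, 25.1]
tcp_rot: [-1.792, 1.569, -0.222]
force: [-0.3, -0.8, 0.4]
width: 0.572
t 5.55 q [0.2356, 0.074, -0.0324, 2.2036, 0.0032, 0.8623, 1.7707] p [410.72, -112.12, 25.14] r 425.75 az -15.27 z-az 89.9 x [0.002, -0.0, -1.0] F [-0.3, -0.8, 0.4] w 49.8
```

Still in reach. I go down the last 10 mm, close and lift.

```bash
python3 -m creep '[[108,0.010,0,0.001,0,0,0],[108,0,0,0,0,0,0],[200,0,0,0,0,0,0],[200,0,0,0,0,0,0],[200,0,0,0,0,0,0],[200,0,0,0,0,0,0],[200,0,0,0,0,0,0],[200,0,0,0,0,0,0]]'; python3 st.py
```

```text
clock: 6.35
tcp_pos: [409.3, -110.2, 13.5]
tcp_rot: [0.952, 1.57, 2.523]
force: [-0.8, -0.4, 3.1]
width: 0.297
t 6.35 q [0.2336, 0.0923, -0.0342, 2.2135, 0.0039, 0.8364, 1.7678] p [409.31, -110.15, 13.53] r 423.87 az -15.06 z-az 90.0 x [-0.0, 0.0, -1.0] F [-0.8, -0.4, 3.1] w 25.9
```

```bash
python3 -m creep '[[255,0,0,0,0,0,0],[255,0,0,0,0,0,0],[255,0,0,0,0,0,0],[255,-0.02,0,0,0,0,0],[255,-0.04,0,0,0,0,0],[255,-0.05,0,0,0,0,0],[255,0,0,0,0,0,0]]'; python3 -c "
from h import *
shot('wrist','w3')"
```

```text
clock: 7.05
tcp_pos: [413.6, -111.3, 129.2]
tcp_rot: [-1.791, 1.56, -0.221]
force: [0.6, 0.2, -1.0]
width: 0.3
```

View pics/w3.png

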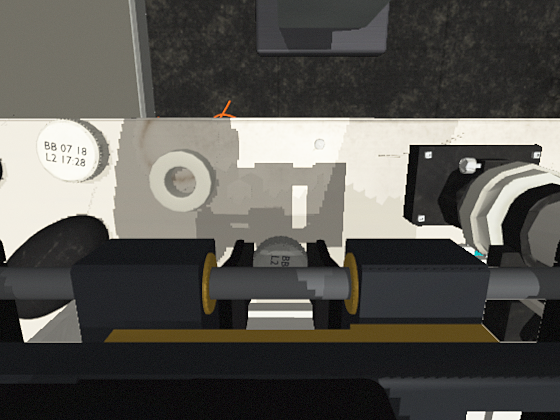

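Grey cap held centred between the pads, top up. Now up and over the rail for a close look at the carrier.

```bash
python3 -m creep '[[255,-0.045,0,0,0,0,0],[255,-0.045,0,0,0,0,0],[255,0,-0.044,-0.014,0,0,0],[255,0,-0.044,-0.014,0,0,0],[255,0,-0.044,-0.014,0,0,0],[255,0,-0.044,-0.014,0,0,0],[255,0,-0.044,-0.014,0,0,0],[255,0,0,0,0,0,0]]';python3 -m creep '[[255,0,0,0,0,0,0]]' >/dev/null;python3 st.py; python3 -c "
from h import *
shot('wrist','w4')"
```

```text
clock: 7.9
tcp_pos: [631.8, -181.4, 206.6]
tcp_rot: [1.383, 1.564, 2.954]
force: [-0.6, 0.7, -1.1]
width: 0.298
t 8.0 q [0.2385, 0.3438, 0.0001, 1.4693, -0.0001, 1.3355, 1.8092] p [628.49, -180.15, 209.13] r 653.8 az -15.99 z-az 90.0 x [-0.007, 0.002, -1.0] F [0.0, -1.1, -0.1] w 26.0
```

View pics/w4.png

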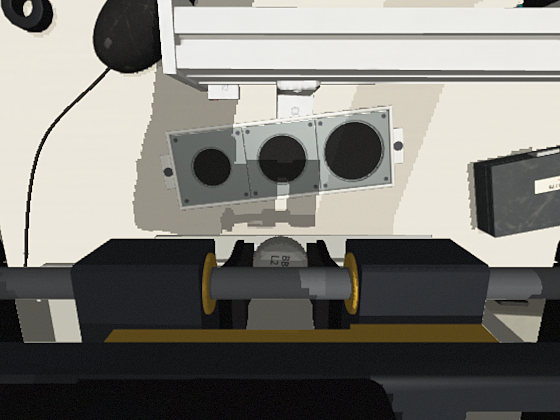

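View w4: recesses small (211,167), medium (282,158), large (354,150). I mask the dark floors in w4 and the top view and triangulate.

Run:
```python
from h import *
def blobs(f,x0,y0,x1,y1,th):
    g=cv2.cvtColor(cv2.imread('pics/%s.png'%f),6)[y0:y1,x0:x1];m=(g<th).astype(np.uint8)
    cs=[c for c in cv2.findContours(m,0,2)[0] if cv2.contourArea(c)>150]
    return sorted([tuple((np.array(cv2.fitEllipse(cv2.convexHull(c))[0])+[x0,y0]).round(1))+(tuple(np.round(cv2.fitEllipse(cv2.convexHull(c))[1],1)),) for c in cs])
a=blobs('w4',180,110,392,200,60);b=blobs('top0',212,140,325,183,60)
print(a,b)
for n,u,v in zip(('S','M','L'),a,b[::-1]): 
  p,e=two(('w4',)+u[:2],('top0',)+v[:2]);print(n,p.round(1),e.round(1),onz('w4',*u[:2],7).round(1),onz('top0',*v[:2],7).round(1))
```

```text
[(np.float64(211.5), np.float64(166.9), (np.float64(36.4), np.float64(37.9))), (np.float64(281.7), np.float64(159.0), (np.float64(46.6), np.float64(47.1))), (np.float64(352.9), np.float64(150.3), (np.float64(54.9), np.float64(58.1)))] [(np.float64(230.4), np.float64(164.0), (np.float64(28.2), np.float64(28.3))), (np.float64(267.3), np.float64(159.7), (np.float64(23.3), np.float64(23.5))), (np.float64(304.1), np.float64(155.2), (np.float64(18.2), np.float64(18.6)))]
S [ 6.054e+02 -2.510e+02  6.000e-01] 0.8 [ 605.  -249.9    7. ] [ 603.9 -250.5    7. ]
M [ 599.1 -177.3  -14.7] 0.1 [ 597.  -177.4    7. ] [ 595.4 -177.9    7. ]
L [ 588.  -104.6    5.1] 1.0 [ 588.2 -104.7    7. ] [ 587.3 -105.1    7. ]
```

```bash
python3 -m creep '[[255,0,0.012,-0.035,0,0,0],[255,0,0.012,-0.035,0,0,0],[255,0.045,0,0,0,0,0],[255,0.045,0,0,0,0,0],[255,0.045,0,0,0,0,0],[255,0.02,0,0,0,0,0],[255,0,0,0,0,0,0],[255,0,0,0,0,0,0]]' | head -2;python3 st.py;python3 -m creep '[[255,0,0,0,0,0,0]]' | head -2
```

```text
clock: 8.85
tcp_pos: [604.9, -250.1, 59.4]
t 8.85 q [0.3293, 0.458, 0.0284, 1.6266, -0.0145, 1.0569, 1.9327] p [604.94, -250.1, 59.41] r 654.6 az -22.46 z-az 90.0 x [0.0, -0.0, -1.0] F [0.3, -0.5, 0.4] w 26.5
clock: 8.95
tcp_pos: [606.4, -250.7, 61.0]
```

```bash
python3 -m creep '[[255,0.02,0,0,0,0,0],[255,0.012,0,0,0,0,0],[255,0,0,0,0,0,0],[255,0,0,0,0,0,0]]' ;python3 -m creep '[[255,0.003,0,0,0,0,0],[255,0.002,0,0,0,0,0],[255,0,0,0,0,0,0]]'
```

```text
clock: 9.35
tcp_pos: [605.4, -250.3, 26.7]
tcp_rot: [1.158, 1.57, 2.729]
force: [0.3, 0.5, -0.0]
width: 0.302
clock: 9.65
tcp_pos: [605.6, -250.4, 21.5]
tcp_rot: [-1.711, 1.571, -0.14]
force: [0.2, -0.4, 0.3]
width: 0.302
```

```bash
python3 -m creep '[[140,0,0,0,0,0,0],[140,0,0,0,0,0,0],[140,0,0,0,0,0,0],[140,-0.02,0,0,0,0,0],[140,-0.05,0,0,0,0,0],[140,-0.05,-0.012,0.01,0,0,0],[140,-0.05,-0.012,0.01,0,0,0],[94,0,0,0,0,0,0]]';python3 -m creep '[[94,0,0,0,0,0,0]]'|head -2; python3 -c "
from h import *
d=shot('wrist','w5');cv2.imwrite('pics/w5c.png',d['color'][80:260,100:460])"
```

```text
clock: 10.45
tcp_pos: [633.8, -230.0, 195.3]
tcp_rot: [-1.754, 1.557, -0.18]
force: [0.5, 1.0, 0.1]
width: 0.483
clock: 10.55
tcp_pos: [629.0, -231.0, 188.0]
```

View pics/w5c.png

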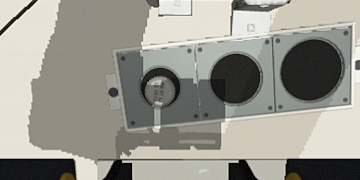

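Small cap is flat and centred in its recess. On to the black cap.

```bash
python3 -m creep '[[94,0,0.036,-0.021,0,0,0],[94,0,0.036,-0.021,0,0,0],[94,0,0.036,-0.021,0,0,0],[94,0,0.036,-0.021,0,0,0],[94,0,0.036,-0.021,0,0,0],[94,0.025,0.036,-0.020,0,0,0],[94,0.03,0,0,0,0,0],[94,0,0,0,0,0,0]]'|head -2;python3 -m creep '[[94,0,0,0,0,0,0]]' >/dev/null;python3 st.py
python3 - <<'E'
from h import *
d=shot('wrist','w6')
g=cv2.cvtColor(d['color'],6);m=(g[60:238,150:420]<75).astype(np.uint8)
for c in cv2.findContours(m,0,2)[0]:
  if cv2.contourArea(c)>300: print(cv2.boundingRect(c),np.array(cv2.fitEllipse(cv2.convexHull(c))[0])+[150,60],cv2.fitEllipse(cv2.convexHull(c))[1])
E
```

```text
clock: 11.4
tcp_pos: [407.2, -354.1, 126.0]
t 11.5 q [0.5391, 0.174, 0.1373, 1.847, -0.0256, 1.1265, 2.2561] p [411.2, -355.53, 130.33] r 543.58 az -40.85 z-az 90.0 x [-0.004, 0.002, -1.0] F [0.8, 0.4, 0.4] w 55.1
(173, 160, 72, 18) [315.43811035 305.60159302] (94.80775451660156, 214.5198516845703)
(102, 89, 48, 48) [275.72172546 172.47180939] (47.361328125, 48.23250198364258)
(79, 0, 191, 65) [324.13900757  91.50418091] (66.14215850830078, 624.678955078125)
```

View pics/w6.png

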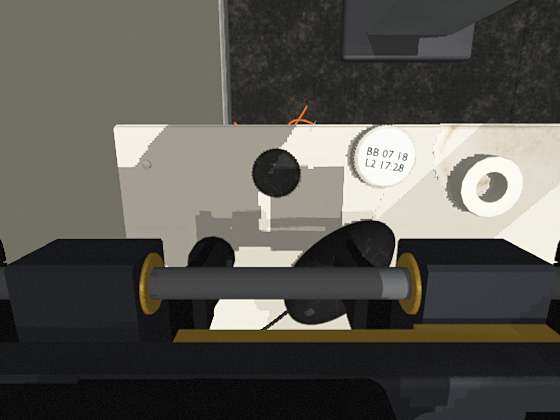

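Black cap at (276,172) in w6. The collar and mouse stay behind the fingers.

```bash
python3 - <<'E'
from h import *
print(onz('w6',275.7,172.5,12),two(('w6',275.7,172.5),('w1',169,150)),two(('w6',275.7,172.5),('top0',361,268)))
print('large',onz('w6',384,155,17),two(('w6',384,155),('w1',235,140)),two(('w6',384,155),('w2',55.5,112.5)))
E
python3 -m creep '[[94,0,0,0,0,0,0]]'|head -2
```

```text
[ 382.47133983 -358.10450578   12.        ] (array([ 382.9885949 , -358.06066255,    5.08695949]), np.float64(0.9248431467326067)) (array([ 382.35654162, -358.01254147,   12.2878845 ]), np.float64(0.23112572774115403))
large [ 368.37459716 -274.97376002   17.        ] (array([ 369.66620763, -272.51088795,    8.73303475]), np.float64(1.1055655045733328)) (array([ 368.1537545 , -273.62788607,   12.79541961]), np.float64(1.2005019797734553))
clock: 11.65
tcp_pos: [413.3, -356.4, 132.7]
```

```bash
python3 -m creep '[[94,0,0.031,-0.002,0,0,0],[94,0.04,0,0,0,0,0],[94,0.04,0,0,0,0,0],[94,0.025,0,0,0,0,0],[94,0,0,0,0,0,0],[94,0,0,0,0,0,0],[94,0,0,0,0,0,0]]'
```

```text
clock: 12.35
tcp_pos: [382.7, -359.3, 28.9]
tcp_rot: [-2.32, 1.568, -0.749]
force: [-0.0, -0.2, -0.5]
width: 0.634
```

```bash
python3 -m creep '[[94,0.010,0,0,0,0,0],[94,0.003,0,0.001,0,0,0],[255,0,0,0,0,0,0],[255,0,0,0,0,0,0],[255,0,0,0,0,0,0],[255,0,0,0,0,0,0],[255,0,0,0,0,0,0],[255,0,0,0,0,0,0]]';python3 -m creep '[[255,-0.02,0,0,0,0,0],[255,-0.05,0,0,0,0,0],[255,-0.05,0,0,0,0,0],[255,-0.05,0,0,0,0,0],[255,-0.025,0,0,0,0,0],[255,0,0,0,0,0,0],[255,0,0,0,0,0,0]]'
```

```text
clock: 13.15
tcp_pos: [381.2, -357.2, 13.8]
tcp_rot: [1.294, 1.57, 2.864]
force: [-0.5, -0.6, 0.8]
width: 0.41
clock: 13.85
tcp_pos: [381.1, -357.1, 208.7]
tcp_rot: [1.156, 1.57, 2.727]
force: [0.3, 0.4, -0.8]
width: 0.409
```

Black cap is gripped at 35.6 mm, with the same offset from nominal as the grey one. Carrying it to the middle recess.

```bash
python3 -m creep '[[255,0,-0.036,0.030,0,0,0],[255,0,-0.036,0.030,0,0,0],[255,0,-0.036,0.030,0,0,0],[255,0,-0.036,0.030,0,0,0],[255,0,-0.036,0.030,0,0,0],[255,0,-0.0355,0.0295,0,0,0],[255,0,0,0,0,0,0],[255,0,0,0,0,0,0]]'|head -2;python3 st.py
```

```text
clock: 14.65
tcp_pos: [596.1, -176.0, 205.6]
t 14.65 q [0.2728, 0.2787, -0.0343, 1.5602, 0.0096, 1.3086, 1.811] p [596.09, -176.02, 205.61] r 621.53 az -16.45 z-az 90.2 x [-0.006, 0.002, -1.0] F [-1.0, -0.6, -0.4] w 35.6
```

```bash
python3 -m creep '[[255,0.05,0,0,0,0,0],[255,0.05,0,0,0,0,0],[255,0.05,0,0,0,0,0],[255,0.025,0,0,0,0,0],[255,0,0,0,0,0,0],[255,0,0,0,0,0,0],[255,0,0,0,0,0,0]]'; python3 -m creep '[[255,0,0,0,0,0,0]]'
```

```text
clock: 15.35
tcp_pos: [597.8, -178.9, 35.9]
tcp_rot: [-1.901, 1.568, -0.332]
force: [0.3, 0.3, 0.4]
width: 0.413
clock: 15.45
tcp_pos: [598.0, -178.4, 36.0]
tcp_rot: [-1.843, 1.568, -0.273]
force: [0.4, -0.4, -0.2]
width: 0.415
```

```bash
python3 -m creep '[[255,0.010,0.001,0.001,0,0,0],[255,0.003,0,0,0,0,0],[255,0,0,0,0,0,0]]'; python3 -m creep '[[115,0,0,0,0,0,0],[115,0,0,0,0,0,0],[115,0,0,0,0,0,0],[115,-0.02,0,0,0,0,0],[115,-0.05,0,0,0,0,0],[115,-0.05,-0.016,0,0,0,0],[115,-0.05,-0.016,0,0,0,0],[64,0,0,0,0,0,0]]';python3 -m creep '[[64,0,0,0,0,0,0]]'|head -2; python3 -c "
from h import *
d=shot('wrist','w7');cv2.imwrite('pics/w7c.png',d['color'][80:260,100:460])"
```

```text
clock: 15.75
tcp_pos: [595.6, -176.5, 21.3]
tcp_rot: [0.981, 1.57, 2.552]
force: [-1.8, 0.5, 4.5]
width: 0.41
clock: 16.55
tcp_pos: [631.8, -176.6, 193.8]
tcp_rot: [-1.722, 1.557, -0.15]
force: [1.0, -0.3, -0.2]
width: 0.586
clock: 16.65
tcp_pos: [627.0, -176.3, 186.6]
```

View pics/w7c.png

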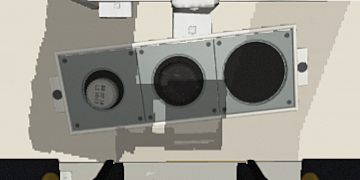

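Black cap is flat and centred in the middle recess. On to the white cap.

```bash
python3 -m creep '[[64,0,0.038,-0.016,0,0,0],[64,0,0.038,-0.016,0,0,0],[64,0,0.038,-0.016,0,0,0],[64,0,0.038,-0.016,0,0,0],[64,0,0.038,-0.016,0,0,0],[64,0.025,0.036,-0.017,0,0,0],[64,0.03,0,0,0,0,0],[64,0,0,0,0,0,0]]'|head -2;python3 -m creep '[[64,0,0,0,0,0,0]]' >/dev/null;python3 st.py
python3 - <<'E'
from h import *
d=shot('wrist','w8')
g=cv2.cvtColor(d['color'],6)[60:240,200:360]
c=cv2.HoughCircles(g,cv2.HOUGH_GRADIENT,1,60,param1=120,param2=15,minRadius=26,maxRadius=38)
print(c[0][:3]+[200,60,0])
u=c[0][0]+[200,60,0]
print(onz('w8',*u[:2],19),onz('w8',*u[:2],10))
cv2.imwrite('pics/w8c.png',d['color'][60:260,130:430])
E
```

```text
clock: 17.5
tcp_pos: [395.0, -271.7, 125.6]
t 17.6 q [0.4709, 0.0519, 0.0752, 1.9824, -0.0045, 1.1117, 2.1194] p [399.37, -272.51, 129.69] r 483.48 az -34.31 z-az 90.0 x [-0.004, 0.002, -1.0] F [0.8, 0.0, -0.3] w 65.2
[[278.5        173.5         29.70000076]]
[ 370.34421728 -272.87347438   19.        ] [ 371.6345556  -272.88458657   10.        ]
```

View pics/w8c.png

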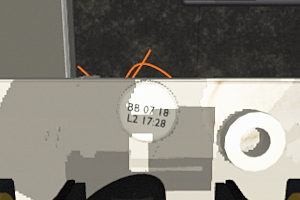

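White cap at (278,173), i.e. about (370,-273).

```bash
python3 -m creep '[[64,0,0.031,0,0,0,0],[64,0.04,0,0,0,0,0],[64,0.04,0,0,0,0,0],[64,0.023,0,0,0,0,0],[64,0,0,0,0,0,0],[64,0,0,0,0,0,0],[64,0,0,0,0,0,0]]'
```

```text
clock: 18.35
tcp_pos: [371.0, -274.4, 29.9]
tcp_rot: [-2.144, 1.568, -0.573]
force: [0.1, 0.4, -0.2]
width: 0.75
```

```bash
python3 -m creep '[[64,0.010,0,0,0,0,0],[64,0.004,0,0.001,0,0,0],[255,0,0,0,0,0,0],[255,0,0,0,0,0,0],[255,0,0,0,0,0,0],[255,0,0,0,0,0,0],[255,0,0,0,0,0,0],[255,0,0,0,0,0,0]]';python3 -m creep '[[255,-0.02,0,0,0,0,0],[255,-0.05,0,0,0,0,0],[255,-0.05,0,0,0,0,0],[255,-0.05,0,0,0,0,0],[255,-0.025,0,0,0,0,0],[255,0,0,0,0,0,0],[255,0,0,0,0,0,0]]'; python3 st.py
```

```text
clock: 19.15
tcp_pos: [369.1, -272.7, 14.1]
tcp_rot: [1.362, 1.57, 2.933]
force: [-0.4, -0.1, -0.2]
width: 0.529
clock: 19.85
tcp_pos: [369.1, -272.6, 208.9]
tcp_rot: [1.11, 1.57, 2.681]
force: [0.2, -0.4, -1.2]
width: 0.526
t 19.85 q [0.4845, -0.0735, 0.0895, 1.9393, 0.0069, 1.2758, 2.1426] p [369.1, -272.6, 208.95] r 458.85 az -36.45 z-az 90.0 x [-0.0, 0.0, -1.0] F [0.2, -0.4, -1.2] w 45.8
```

```bash
python3 -m creep '[[255,0,-0.040,0.020,0,0,0],[255,0,-0.040,0.020,0,0,0],[255,0,-0.040,0.025,0,0,0],[255,0,-0.035,0.034,0,0,0],[255,0,-0.035,0.034,0,0,0],[255,0,-0.029,0.0345,0,0,0],[255,0,0,0,0,0,0],[255,0,0,0,0,0,0]]'|head -2;python3 st.py;python3 -m creep '[[255,0.05,0,0,0,0,0],[255,0.05,0,0,0,0,0],[255,0.05,0,0,0,0,0],[255,0.02,0,0,0,0,0],[255,0,0,0,0,0,0],[255,0,0,0,0,0,0],[255,0,0,0,0,0,0]]'; python3 -m creep '[[255,0,0,0,0,0,0]]'
```

```text
clock: 20.65
tcp_pos: [587.3, -103.7, 206.0]
t 20.65 q [0.2255, 0.2296, -0.111, 1.6212, 0.0257, 1.2979, 1.6841] p [587.33, -103.69, 205.97] r 596.41 az -10.01 z-az 90.2 x [-0.006, 0.001, -1.0] F [-0.2, -0.7, -1.6] w 45.8
clock: 21.35
tcp_pos: [589.2, -106.2, 40.8]
tcp_rot: [-1.785, 1.568, -0.215]
force: [0.1, 0.3, -0.2]
width: 0.525
clock: 21.45
tcp_pos: [589.4, -105.7, 41.0]
tcp_rot: [-1.731, 1.568, -0.16]
force: [0.2, 0.2, -1.2]
width: 0.526
```

```bash
python3 -m creep '[[255,0.010,0.001,0.001,0,0,0],[255,0.006,0,0,0,0,0],[255,0,0,0,0,0,0]]'; python3 -m creep '[[96,0,0,0,0,0,0],[96,0,0,0,0,0,0],[96,0,0,0,0,0,0],[96,-0.02,0,0,0,0,0],[96,-0.05,0,0,0,0,0],[96,-0.05,-0.020,-0.015,0,0,0],[96,-0.05,-0.020,-0.03,0,0,0],[96,0,0,-0.03,0,0,0]]';python3 -m creep '[[96,0,0,0,0,0,0],[96,0,0,0,0,0,0]]'|head -2; python3 -c "
from h import *
d=shot('wrist','w9');cv2.imwrite('pics/w9c.png',cv2.resize(d['color'][90:240,120:470],None,fx=2,fy=2))"
```

```text
clock: 21.75
tcp_pos: [586.2, -103.8, 21.7]
tcp_rot: [1.296, 1.568, 2.867]
force: [0.0, 0.2, -0.5]
width: 0.528
clock: 22.55
tcp_pos: [627.2, -171.4, 186.3]
tcp_rot: [-1.707, 1.557, -0.133]
force: [1.3, 0.0, -0.6]
width: 0.623
clock: 22.75
tcp_pos: [620.8, -172.9, 177.9]
```

View pics/w9c.png

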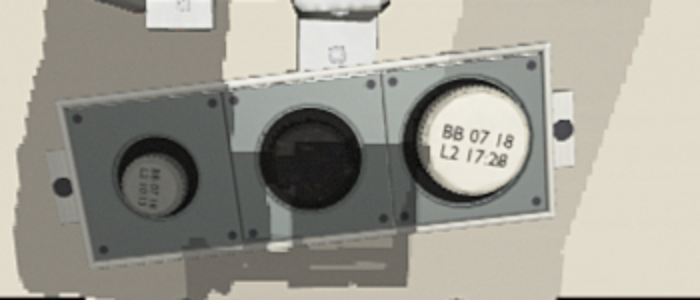

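All three caps appear seated. One numeric check of their centres, plus a top view to confirm the collars stayed put.

Run:
```python
from h import *
for n,u,z in [('S',(157/2+120,184/2+90),22),('L',(478/2+120,138/2+90),26)]: print(n,onz('w9',*u,z).round(1))
d=shot('top','top1');cv2.imwrite('pics/top1c.png',cv2.resize(d['color'][130:300,170:440],None,fx=2.5,fy=2.5))
print(env.state()['clock'])
```

```text
S [ 606.2 -246.1   22. ]
L [ 585.4 -102.5   26. ]
22.85
```

View pics/top1c.png

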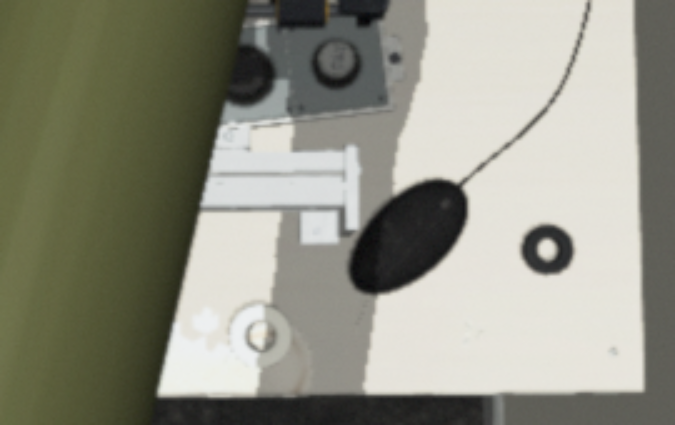

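```bash
python3 -c "
from bench import env
print(env.sign_off())"
```

```text
the job is handed in; nothing more can be done
None
```

I placed the three caps in the carrier in size order, each in the recess made for its size, and handed the job in at about 23 s of the 96 s allowed.

- **Caps:** the last wrist view shows all three flat and top up in their recesses. The small and large caps measured about 4 mm off their recess centres, within the 6 mm of play. I judged the black cap's position by eye only.
- **Collars:** the final top view puts both within a pixel of where they started.
- **Contact:** the highest force I read was about 5 N, when the black cap touched down. The gripper was open and clear of everything at the end.
- **Disagreements:**
  - My two-view height estimates scattered by roughly 10 mm or more, the worst about 20 mm for the middle recess. I therefore relied on the stated heights and the contact readings.
  - The reported grip openings were about 3 mm less than the cap diameters on all three caps, but every grip held.
  - In the top view the arm hid the large cap, so that placing is confirmed only by the wrist camera.

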